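Put three mixed-up stock parts back into their own trays

TASK

Three parts have been put back in the wrong stock trays: the front compartments of the blue, yellow and green trays each hold a stray. Using the empty grey tray to park a part on the way, move the strays round until the circuit breaker stands in the blue tray, the cable gland in the yellow tray and the insulator in the green tray, each the same way up as it is now, in the middle of the front compartment, next to the stock of its own kind. Set the parts down rather than dropping them, and leave the roll of tape and the multimeter where they are.

Things in the scene. Friction and masses are not known exactly. Their poses are not given: they have to be found in the camera images.
- breaker_center (a point): Two-pole circuit breaker, light grey, lying on its back with its dark blue toggle up: 85 mm long (x), 36 mm wide (y), 72 mm high; the full 85 mm length reaches up to 44 mm, above that only the middle 45 mm. About 0.24 kg. Point: its middle, half-way up (36 mm above its underside). z up. Grip it across its 36 mm width. Belongs in the blue tray.
- gland_center (a point): Black cable gland standing on its thread, round nut 50 mm in diameter as the widest part (26 to 48 mm above its underside), narrower above and below, 60 mm high, grey seal ring on top. About 0.09 kg. Point: on its axis, half-way up (30 mm above its underside). z up. Belongs in the yellow tray.
- insulator_center (a point): Dark red ribbed busbar stand-off insulator, upright cylinder 40 mm in diameter and 51 mm high with a brass insert on top. About 0.12 kg. Point: on its axis, half-way up (25.5 mm above its underside). z up. Belongs in the green tray.
- blue_tray: Blue circuit breaker tray, 132 mm wide (y), 228 long (x); walls 32 high, 4 thick; floor 4 thick; fixed. Front compartment (robot's side, 110 x 124 mm inside) holds a stray at the start; rear one, middle at x +112 mm, holds its own stock: two grey circuit breakers (72 mm high), fixed, not to be handled. Origin: middle of the front compartment, on the bench (underside); x to the rear, z up.
- yellow_tray: Yellow cable gland tray, 132 mm wide (y), 228 long (x); walls 32 high, 4 thick; floor 4 thick; fixed. Front compartment (robot's side, 110 x 124 mm inside) holds a stray at the start; rear one, middle at x +112 mm, holds its own stock: two black cable glands (60 mm high), fixed, not to be handled. Origin: middle of the front compartment, on the bench (underside); x to the rear, z up.
- green_tray: Green insulator tray, 132 mm wide (y), 228 long (x); walls 32 high, 4 thick; floor 4 thick; fixed. Front compartment (robot's side, 110 x 124 mm inside) holds a stray at the start; rear one, middle at x +112 mm, holds its own stock: four dark red insulators (51 mm high), fixed, not to be handled. Origin: middle of the front compartment, on the bench (underside); x to the rear, z up.
- grey_tray: Grey empty tray, the free spot, fixed to the bench: a single compartment of the same size as the others' front ones (110 mm in x by 124 mm in y inside; 118 by 132 mm outside; walls 32 mm high, floor 4 mm thick). Origin: its middle, at bench level (underside); z up.
- tape_roll: Loose roll of black insulating tape lying flat behind the grey tray, 72 mm in diameter, 19 mm high. Origin: centre of its underside. A bystander, to be left where it is.
- multimeter: Loose yellow multimeter lying to the right of the trays, 180 mm long (x), 88 mm wide (y), about 52 mm high with its dial. Origin: centre of its underside. A bystander, to be left where it is.
Mind the look-alikes: they are no part of the job. Leave any pink look-alike of the part that bears gland_center alone.

How it is judged:
By the outcome, as a careful person would: the job done as asked, in the order asked, and still so for the second after the job is handed in, with the robot touching nothing.
It also fails if it takes over 141 s, if anything falls off the work surface, if the arm or the gripper's body presses on something with over 40 N, if the wrist force passes 120 N, or if a joint passes its speed limit or range.

ROBOT

A 6-joint arm with a two-finger parallel gripper is mounted at the origin on the work surface. World frame = base frame: x ahead of the robot, y to its left, z up, the work surface at z = 0. Lengths are in m, angles in rad, forces in N, time in s.
With the tool pointing down it reaches from about 0.375 to 0.825 m from the base axis. Payload 5.5 kg.
Tool frame: the origin (TCP) lies midway between the tips of the shut fingers; the grasp point (between the pads) lies 19 mm behind it; z points along the fingers, y is the line along which they close (so a half turn about z gives the same grasp; the last joint's range is limited). The gripper opens to 85 mm and grips with 20 to 120 N. Pads are 22 mm wide; open, the fingers measure 114 mm over their backs; the gripper's body (76 mm by 85 mm) begins 54 mm behind the grasp point. The pads swing forward as they close: fully open they stand 13 mm farther back than shut.
Start: joints at [-1.319, 0.314, -0.047, 1.21, 0, 1.571], TCP at [0.149, -0.581, 0.231] pointing down, gripper open.
Joint ranges: [-2.67, 2.67], [-0.69, 1.73], [-1.03, 1.25], [-2.08, 2.16], [-1.42, 1.45], [-3.14, 3.14]. Speed limits (rad/s): [2.39, 2.39, 3.01, 3.14, 3.14, 3.14].

INTERFACE

Orientations are given as a unit quaternion [x, y, z, w].
In Python, from cell import observe, optics, env gives the robot as it stands.
- The arm moves only by the tool move_arm, never from a script. Its argument "series" is a list of rows, each a list of 7 numbers: the turn, a rotation vector about the tool's x, y, z in rad, then the shift along the tool's x, y, z in m, then the closure, from -1 (fully open) to 1 (shut). A call has 1 to 10 rows; each row shifts and turns the commanded pose from where the row before left it, along the tool's axes as they then stand; what a row does not reach is not made up. A row lasts 1/10 s, in which the tool goes at most 50 mm and 8.59 degrees, less where a joint would pass 70% of its speed; a pose out of reach is approached as far as the arm can. A call is refused whole if a number of a shift passes 0.05 or a number of a turn 0.15, either way. A call with a gripper value outside its range is refused whole. The fingers move at their own pace and stop on an object; "force" is the grip in N (left out, the last holds). Time passes only in rows, so rows that do not move let the fingers close. It gives the time, the measured TCP pose, the force, the opening and the grip force at its end, in the units of the state.
- observe(): the state, without advancing time (a new reading comes with each control period).
- optics.grab_frame(name): name is "scene" or "top"; returns a dict with "img" (384x512x3 uint8, red, green, blue), "fov_y" (degrees; the focal length in pixels is half the picture's height over the tangent of half this angle, whatever the lens; pixels are square), "cx", "cy" (the principal point, pixels), "pose" (4x4, takes a point from camera to world coordinates). Camera axes: x right, y down, z forward; pixel columns grow to the right and rows downward; lengths in m; the calibration is good to about 2 mm. A picture is of the moment at which its call begins. There is no depth.
- env.finish_job(): hands the job in; it is judged then, once.
The state is a dict: "time_s": time; "qpos": joint angles; "joint_velocities": joint speeds; "tau": joint torques, N m; "position": TCP position; "orientation": TCP orientation; "contact_force": force on the tool from outside, world axes, zero at the start; "ft_torque": the same for the moment, N m; "width": opening from 0.0 (shut) to 1.0 (fully open); "gripper_force": force on a finger pad.
Only numpy, scipy, OpenCV 4.12 (cv2) and the standard library are available. Lean on these libraries where they do the work, as an engineer would, in place of code of your own. Each camera call takes 0.05 s, during which the arm holds its last target. There are 200 camera calls.

## Working session

There is one attempt and no reset: what is moved stays moved. The work goes in short steps, Python scripts to look and compute and a tool call to move; the robot and the scene stay as the last step left them, time stands still between calls to the robot, and variables do not carry over. Pictures are saved under pics/ and viewed, at most 14 in all, crops included, and the job is handed in when it is done.

Besides the shell and the picture viewer there is one more tool, called after "Emit:" as name(argument=value, ...) on one line, values as JSON. move_arm: Moves the arm, as the interface text tells. Its arguments: {"type":"object","properties":{"series":{"type":"array"},"force":{"type":"number"}},"required":["series"]}

```bash
mkdir -p pics; python3 - <<'E'
from cell import observe, optics
import cv2,numpy as np
s=observe(); print({k:np.round(v,3).tolist() for k,v in s.items()})
for n in("scene","top"):
    f=optics.grab_frame(n); print(n,f["fov_y"],f["cx"],f["cy"],np.round(f["pose"],4).tolist(), [k for k in f])
    cv2.imwrite(f"pics/{n}0.png",cv2.resize(f["img"][...,::-1],(800,600),interpolation=cv2.INTER_CUBIC))
    np.save(f"pics/{n}0.npy",f["img"])
E
```

```text
{'time_s': 0.0, 'qpos': [-1.319, 0.314, -0.048, 1.21, -0.0, 1.571], 'joint_velocities': [0.001, -0.0, -0.0, 0.001, 0.001, -0.001], 'tau': [-0.001, -53.959, 33.975, 0.019, -0.0, 0.0], 'position': [0.149, -0.581, 0.23], 'orientation': [0.992, 0.126, -0.0, -0.001], 'contact_force': [0.13, -0.109, -0.557], 'ft_torque': [-0.003, -0.052, -0.055], 'gripper_force': 0.0, 'width': 0.998}
scene 55.517683944606 253.52871856359923 189.689944215654 [[-0.5933, 0.507, -0.6252, 1.1315], [0.8047, 0.3546, -0.4761, 0.3674], [-0.0197, -0.7856, -0.6184, 0.6453], [0.0, 0.0, 0.0, 1.0]] ['img', 'fov_y', 'cx', 'cy', 'pose']
top 45.96413718946473 255.50003117151522 196.07396391893465 [[0.0511, -0.9725, 0.2274, 0.2649], [-0.9987, -0.0497, 0.0119, -0.0931], [-0.0003, -0.2277, -0.9737, 1.1767], [0.0, 0.0, 0.0, 1.0]] ['img', 'fov_y', 'cx', 'cy', 'pose']
```

View pics/top0.png

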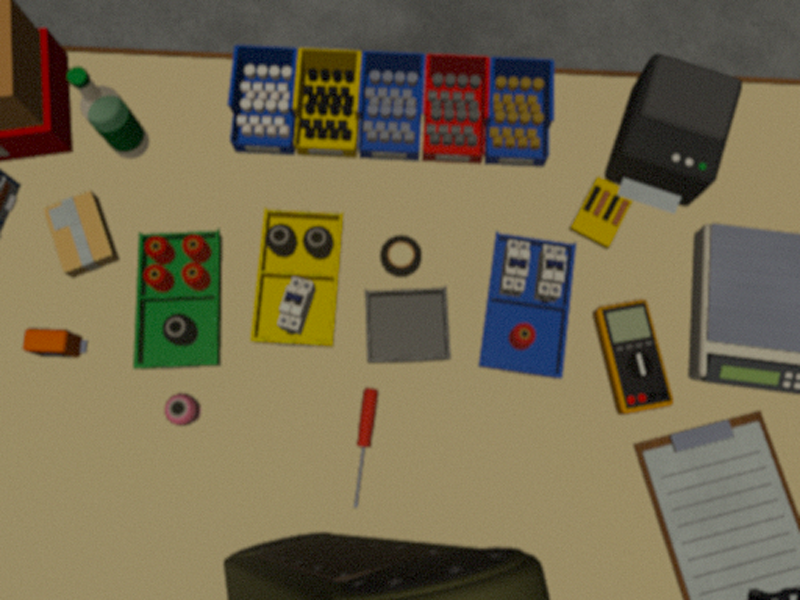

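View pics/scene0.png

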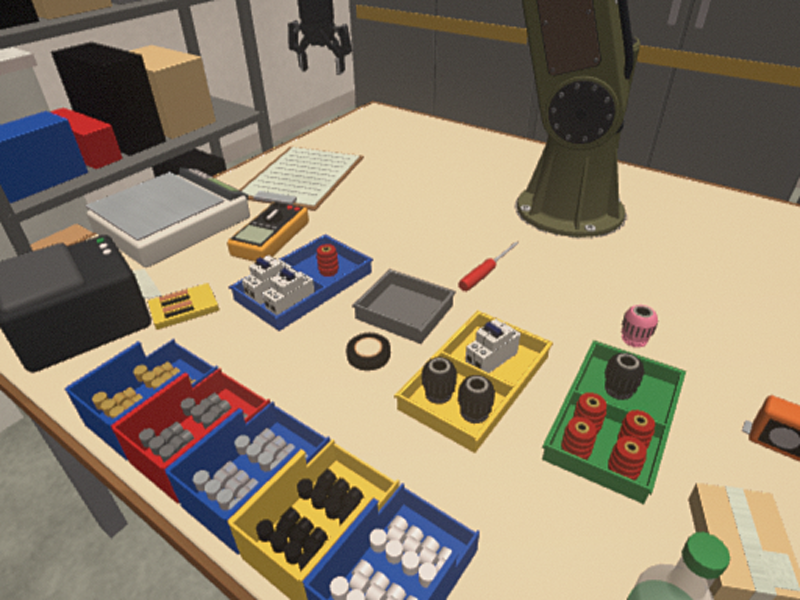

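The top view shows the trays green (135–220, 232–368), yellow (252–343, 210–345), grey (366–450, 288–362) and blue (480–575, 233–377). The black gland is in green at (180,328), the breaker in yellow at (296,303) and the insulator in blue at (523,335).

Gland candidates: the black one in the green tray (180,328), the pink one on the bench (181,408), and two black stock glands (282,238), (318,240). The one meant is the black one in the green tray's front compartment. Next I'll take enlarged crops.

```bash
python3 - <<'E'
import cv2,numpy as np
im=np.load("pics/top0.npy")[...,::-1]
for n,x0 in(("L",82),("R",230)):
    c=cv2.resize(im[130:245,x0:x0+150],None,fx=5,fy=5,interpolation=cv2.INTER_CUBIC)
    c=cv2.convertScaleAbs(c,alpha=1.5,beta=10)
    for k in range(0,150,10):
        cv2.putText(c,str(x0+k),(k*5,8),0,.3,(255,255,255),1); cv2.line(c,(k*5,0),(k*5,575),(255,255,255) if k%50==0 else (160,160,160),1)
    for k in range(0,115,10):
        cv2.putText(c,str(130+k),(0,k*5+8),0,.3,(255,255,255),1); cv2.line(c,(0,k*5),(750,k*5),(160,160,160),1)
    cv2.imwrite(f"pics/crop{n}.png",c)
E
```

```text
(no output)
```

View pics/cropL.png

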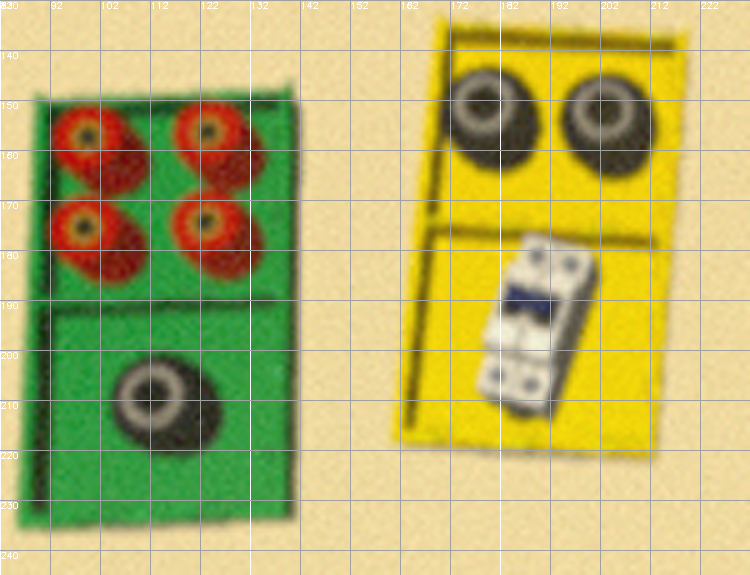

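View pics/cropR.png

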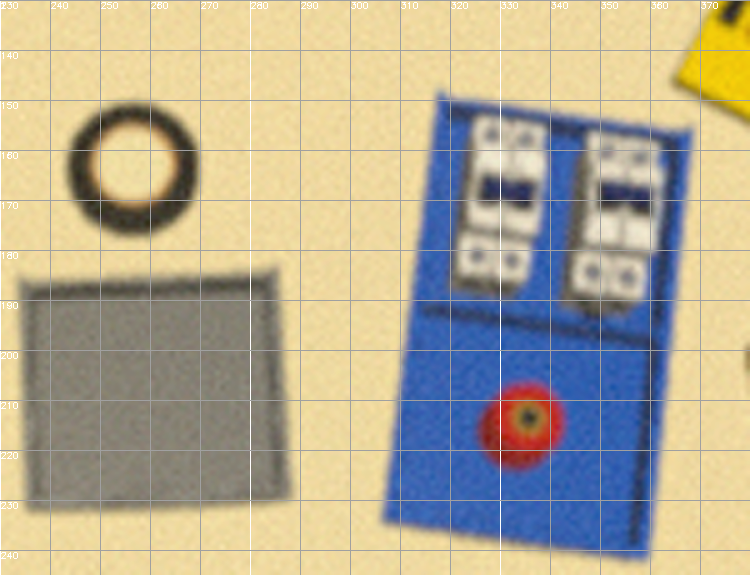

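```bash
cat > h.py <<'E'
import numpy as np,cv2
from scipy.optimize import least_squares
top=dict(fov_y=45.96413718946473,cx=255.50003117151522,cy=196.07396391893465,pose=np.array([[0.0511,-0.9725,0.2274,0.2649],[-0.9987,-0.0497,0.0119,-0.0931],[-0.0003,-0.2277,-0.9737,1.1767],[0,0,0,1]]))
sce=dict(fov_y=55.517683944606,cx=253.52871856359923,cy=189.689944215654,pose=np.array([[-0.5933,0.507,-0.6252,1.1315],[0.8047,0.3546,-0.4761,0.3674],[-0.0197,-0.7856,-0.6184,0.6453],[0,0,0,1]]))
def proj(f,P):
    F=192/np.tan(np.radians(f["fov_y"]/2)); p=(np.atleast_2d(P)-f["pose"][:3,3])@f["pose"][:3,:3]
    return p[:,:2]/p[:,2:]*F+[f["cx"],f["cy"]]
def ray(f,uv,z):
    F=192/np.tan(np.radians(f["fov_y"]/2)); d=f["pose"][:3,:3]@[(uv[0]-f["cx"])/F,(uv[1]-f["cy"])/F,1]; c=f["pose"][:3,3]
    return c+d*(z-c[2])/d[2]
def place(q,L):
    c,s=np.cos(q[2]),np.sin(q[2]); L=np.atleast_2d(L)
    return np.c_[q[0]+c*L[:,0]-s*L[:,1],q[1]+s*L[:,0]+c*L[:,1],L[:,2]]
def fit(f,L,uv,q0=(.5,0,0)):
    L=np.array(L);uv=np.array(uv)
    r=least_squares(lambda q:(proj(f,place(q,L))-uv).ravel(),q0); return r.x,r.fun.reshape(-1,2)
E
python3 - <<'E'
from h import *
A=lambda x0,p:[(x0+a/5-.4,130+b/5-.4) for a,b in p]
def tl(xr):return[[xr,.066,.032],[xr,-.066,.032],[-.059,.066,0],[-.059,-.066,0]]
T={}
for n,x0,xr,p in(("green",82,.169,[(38,94),(292,84),(18,527),(294,517)]),("yellow",82,.169,[(440,18),(687,34),(392,440),(655,460)]),
 ("blue",230,.169,[(438,92),(692,130),(382,522),(650,560)]),("grey",230,.059,[(20,280),(277,267),(27,512),(290,498)])):
    q,r=fit(top,tl(xr),A(x0,p)); T[n]=q; print(n,q.round(4),r.round(1).tolist())
g=ray(top,A(82,[(152,397)])[0],.064); i=ray(top,A(230,[(530,417)])[0],.055)
b,r=fit(top,[[.0425,.018,.048],[.0425,-.018,.048],[-.0425,.018,.048],[-.0425,-.018,.048]],A(82,[(524,234),(597,257),(477,393),(548,411)]),T["yellow"])
print("gland",g,"ins",i,"brk",b,r.round(1).tolist())
im=np.load("pics/scene0.npy")[...,::-1]; im=cv2.resize(im[120:325,140:445],None,fx=2.6,fy=2.6,interpolation=cv2.INTER_CUBIC)
S=lambda P:((proj(sce,P)-[140,120]+.5)*2.6).round().astype(int)
for n,q in T.items():
    xr=.059 if n=="grey" else .169
    L=np.array([[xr,.066,.032],[xr,-.066,.032],[-.059,-.066,.032],[-.059,.066,.032]]); cv2.polylines(im,[S(place(q,L))],True,(255,0,255),1)
for P in(g,i): cv2.drawMarker(im,tuple(map(int,S(P)[0])),(255,255,0),0,10)
cv2.polylines(im,[S(place(b,[[.0425,.018,.048],[.0425,-.018,.048],[-.0425,-.018,.048],[-.0425,.018,.048]]))],True,(255,255,0),1)
cv2.imwrite("pics/ov.png",im)
E
```

```text
green [0.4775 0.2922 0.0676] [[0.2, -0.7], [-1.0, 0.6], [2.7, -0.5], [-2.0, 0.7]]
yellow [ 0.5246  0.0985 -0.0277] [[0.2, -0.6], [-0.3, -0.2], [1.5, 0.5], [-1.3, 0.4]]
blue [ 0.4966 -0.2904 -0.0842] [[0.9, 0.5], [-0.4, -0.7], [1.4, 0.5], [-1.9, -0.3]]
grey [ 0.5059 -0.093   0.1004] [[0.4, -0.2], [-0.6, -0.0], [1.3, -0.0], [-1.1, 0.3]]
gland [0.47315179 0.27818779 0.064     ] ins [ 0.49338354 -0.28341712  0.055     ] brk [ 0.52461589  0.09135327 -0.21111555] [[0.7, 0.6], [-0.6, -0.5], [0.3, -0.1], [-0.4, -0.1]]
```

View pics/ov.png

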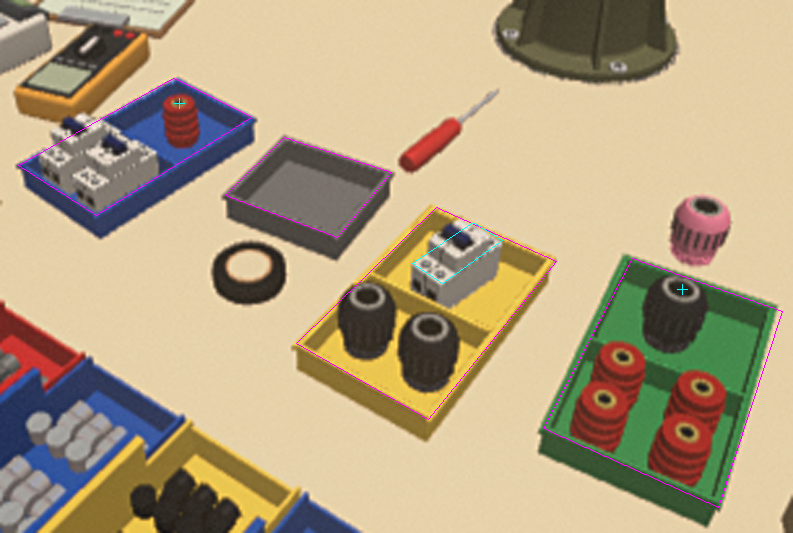

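The scene overlay matches blue, grey and yellow, but is a few pixels off at green, where gland and tray shift alike. That could be lens distortion, so I'll fit both cameras jointly with a radial term.

```bash
cat > fit2.py <<'E'
from h import *
A=lambda x0,p:np.array([(x0+a/5-.4,130+b/5-.4) for a,b in p])
B=lambda p:np.array([(140+a/2.6-.3,120+b/2.6-.3) for a,b in p])
N=["green","yellow","blue","grey"]
TT=[A(82,[(38,94),(291,84)]),A(82,[(440,18),(687,34)]),A(230,[(438,92),(692,130)]),A(230,[(20,280),(277,267)])]
TB=[A(82,[(18,527),(294,517)]),A(82,[(392,440),(655,460)]),A(230,[(382,522),(650,560)]),A(230,[(27,512),(290,498)])]
SS=[[(780,306),(626,255),(541,432),(717,508)],[(555,262),(435,207),(296,347),(430,420)],[(256,120),(178,79),(18,166),(99,215)],[(392,173),(285,137),(225,196),(340,240)]]
def dist(f,uv,k):
    F=192/np.tan(np.radians(f["fov_y"]/2)); c=np.array([f["cx"],f["cy"]]); n=(uv-c)/F
    return c+(uv-c)*(1+k*(n**2).sum(1,keepdims=True))
z=.032
def res(p,full=False):
    o=[]
    for i,n in enumerate(N):
        xr=.059 if n=="grey" else .169; q=p[3*i:3*i+3]
        t=place(q,[[xr,.066,z],[xr,-.066,z]]); s=place(q,[[-.059,.066,z],[-.059,-.066,z],[xr,-.066,z],[xr,.066,z]])
        o+=[dist(top,proj(top,t),p[12])-TT[i],dist(sce,proj(sce,s),p[13])-B(SS[i])]
        if full: 
            for zz in(0,z): print(n,zz,(dist(top,proj(top,place(q,[[-.059,.066,zz],[-.059,-.066,zz]])),p[12])-TB[i]).round(1).tolist())
    o+=[np.array([[dist(top,proj(top,[p[14],p[15],.064]),p[12])[0]-A(82,[(152,397)])[0]],[dist(sce,proj(sce,[p[14],p[15],.064]),p[13])[0]-B([(676,285)])[0]]]).reshape(2,2)]
    return np.vstack(o).ravel()
p0=np.r_[.4775,.2922,.07,.5246,.0985,-.03,.4966,-.2904,-.08,.506,-.093,.1,0,0,.473,.278]
if __name__=="__main__":
    r=least_squares(res,p0,loss="soft_l1"); print(r.x[:12].reshape(4,3).round(4),"k",r.x[12:14],"gl",r.x[14:]); print(res(r.x).reshape(-1,2).round(1).tolist()); res(r.x,True)
E
python3 fit2.py
```

```text
[[ 0.4775  0.2861  0.0853]
 [ 0.5247  0.0982 -0.0207]
 [ 0.496  -0.284  -0.1065]
 [ 0.5058 -0.0913  0.0979]] k [0.06581495 0.04202789] gl [0.47302821 0.27278516]
[[-0.2, -0.6], [-0.2, 0.0], [-0.5, 0.8], [-0.1, 0.4], [-0.3, -1.6], [0.8, -0.4], [-0.5, -0.8], [-0.7, -0.5], [0.5, -0.7], [-0.3, -0.0], [0.0, -1.2], [-0.5, -0.3], [0.1, 0.2], [-0.9, -0.1], [-0.3, -0.4], [-0.1, -0.1], [0.6, -0.8], [-1.0, 0.4], [-0.2, -0.3], [-1.2, 0.0], [-0.1, -0.1], [-0.0, 0.0], [0.1, -0.3], [-0.9, -1.1], [1.2, 0.2], [0.6, 0.6]]
green 0 [[3.9, 0.4], [0.2, 0.5]]
green 0.032 [[-0.7, -1.4], [-2.9, -1.4]]
yellow 0 [[1.5, 0.7], [-1.1, 0.2]]
yellow 0.032 [[-1.1, -1.5], [-2.3, -2.0]]
blue 0 [[-1.4, 0.1], [-4.5, 0.5]]
blue 0.032 [[-0.1, -1.8], [-1.8, -1.2]]
grey 0 [[0.5, -0.1], [-1.7, 0.4]]
grey 0.032 [[0.0, -1.9], [-0.9, -1.5]]
```

```bash
cat >> h.py <<'E'
K=.066
def undist(f,uv,k=K):
    F=192/np.tan(np.radians(f["fov_y"]/2)); c=np.array([f["cx"],f["cy"]]); d=np.atleast_2d(uv)-c; u=d.copy()
    for _ in range(10): u=d/(1+k*((u/F)**2).sum(1,keepdims=True))
    return c+u
def go(x,y,z,psi):
    from cell import observe
    s=observe(); P=s["position"]; q=s["orientation"]; a=2*np.arctan2(q[1],q[0]); c,n=np.cos(psi),np.sin(psi); d=np.array([x,y,z])-P
    turn=(a-psi+np.pi)%(2*np.pi)-np.pi
    print("t",round(s["time_s"],2),"P",np.round(P,4),"psi",round(a,3),"turn",round(turn,3),"shift",np.round([c*d[0]+n*d[1],n*d[0]-c*d[1],-d[2]],4))
E
python3 - <<'E'
from h import *
A=lambda x0,p:undist(top,[(x0+a/5-.4,130+b/5-.4) for a,b in p])
print("gl",ray(top,A(82,[(152,397)])[0],.064),"ins",ray(top,A(230,[(530,417)])[0],.055), ray(sce,undist(sce,[(140+180/2.6-.3,120+103/2.6-.3)],.042)[0],.055))
b,r=fit(top,[[.0425,.018,.048],[.0425,-.018,.048],[-.0425,.018,.048],[-.0425,-.018,.048]],A(82,[(524,234),(597,257),(477,393),(548,411)]),(.52,.09,-.2)); print(b,r.round(1).tolist())
go(.493,-.279,.12,0)
E
```

```text
gl [0.47348787 0.27585857 0.064     ] ins [ 0.49345472 -0.28298339  0.055     ] [ 0.49374343 -0.27998072  0.055     ]
[ 0.52463019  0.09108511 -0.21062274] [[0.6, 0.6], [-0.6, -0.5], [0.2, -0.0], [-0.3, -0.0]]
t 0.1 P [ 0.1494 -0.5806  0.2305] psi 0.252 turn 0.252 shift [ 0.3436 -0.3016  0.1105]
```

Emit:
move_arm(series=[[0,0,0.126,0,0,0,-0.4],[0,0,0.126,0,0,0,-0.4],[0,0,0,0.034,-0.03,0,-0.4],[0,0,0,0.034,-0.03,0,-0.4],[0,0,0,0.034,-0.03,0,-0.4],[0,0,0,0.034,-0.03,0,-0.4],[0,0,0,0.034,-0.03,0,-0.4],[0,0,0,0.034,-0.03,0,-0.4],[0,0,0,0.034,-0.03,0,-0.4],[0,0,0,0.034,-0.03,0,-0.4]], force=40)

```text
time_s: 1.1
position: [0.4225, -0.3395, 0.231]
orientation: [1.0, -0.0, -0.0, -0.0]
contact_force: [0.5, -0.1, 0.3]
width: 0.701
gripper_force: 0.0
```

Emit:
move_arm(series=[[0,0,0,0.034,-0.03,0,-0.4],[0,0,0,0.034,-0.03,0,-0.4],[0,0,0,0,0,0.04,-0.4],[0,0,0,0,0,0.04,-0.4],[0,0,0,0,0,0.03,-0.4],[0,0,0,0,0,0,-0.4],[0,0,0,0,0,0,-0.4]])

```text
time_s: 1.8
position: [0.4892, -0.2809, 0.1214]
orientation: [1.0, -0.0, -0.001, -0.0]
contact_force: [-0.4, -0.2, 0.3]
width: 0.697
gripper_force: 0.0
```

```bash
python3 - <<'E'
from h import *
from cell import observe,optics
go(.4935,-.281,.019,0); print(observe()["width"])
f=optics.grab_frame("top"); a=f["img"][120:250,290:400]; f2=optics.grab_frame("scene"); b=f2["img"][100:230,130:240]
cv2.imwrite("pics/a1.png",cv2.resize(np.hstack([a,b])[...,::-1],None,fx=3.6,fy=3.6,interpolation=cv2.INTER_CUBIC))
E
```

```text
t 1.8 P [ 0.4892 -0.2809  0.1214] psi -0.0 turn -0.0 shift [4.300e-03 1.000e-04 1.024e-01]
0.697437738445014
```

View pics/a1.png

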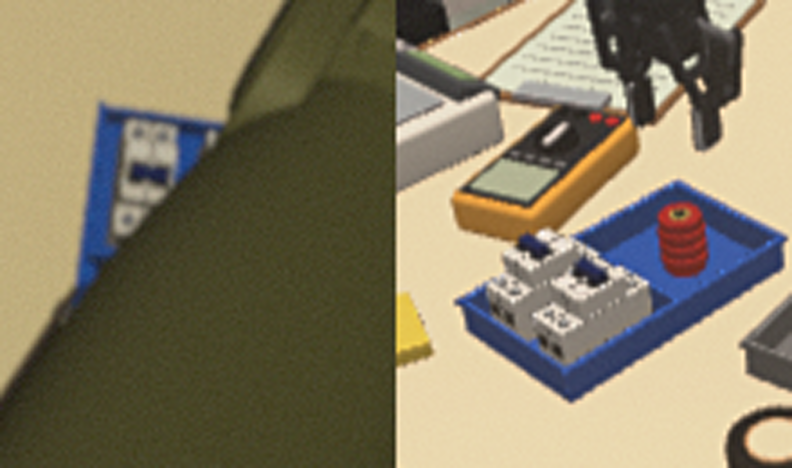

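The top view is blocked by the arm. In the scene view the fingers (645,118) and (705,145) straddle the line above the insulator (685,215), so I'm descending.

Emit:
move_arm(series=[[0,0,0,0.004,0,0.025,-0.4],[0,0,0,0,0,0.025,-0.4],[0,0,0,0,0,0.025,-0.4],[0,0,0,0,0,0.025,-0.4],[0,0,0,0,0,0,-0.4],[0,0,0,0,0,0,0.5],[0,0,0,0,0,0,0.5],[0,0,0,0,0,0,0.5],[0,0,0,0,0,0,0.5],[0,0,0,0,0,0,0.5]])

```text
time_s: 2.9
position: [0.4952, -0.2822, 0.0236]
orientation: [1.0, -0.0, 0.002, 0.001]
contact_force: [-0.2, -0.1, 8.6]
width: 0.454
gripper_force: 40.8
```

Emit:
move_arm(series=[[0,0,0,0,0,0,0.5],[0,0,0,0,0,0,0.5],[0,0,0,0,0,-0.01,0.5],[0,0,0,0,0,-0.02,0.5]])

```text
time_s: 3.3
position: [0.4924, -0.2804, 0.0512]
orientation: [1.0, -0.0, -0.001, -0.001]
contact_force: [0.9, 0.1, -1.4]
width: 0.455
gripper_force: 40.4
```

Emit:
move_arm(series=[[0,0,0,0,0,-0.04,0.5],[0,0,0,0,0,-0.04,0.5],[0,0,0,0.002,-0.032,0,0.5],[0,0,0,0.002,-0.032,0,0.5],[0,0,0,0.002,-0.032,0,0.5],[0,0,0,0.002,-0.032,0,0.5],[0,0,0,0.002,-0.032,0,0.5],[0,0,0,0.002,-0.03,0,0.5],[0,0,0,0,0,0,0.5],[0,0,0,0,0,0,0.5]])

```text
time_s: 4.3
position: [0.5057, -0.0908, 0.132]
orientation: [1.0, 0.001, 0.0, 0.0]
contact_force: [0.3, 0.1, -1.5]
width: 0.454
gripper_force: 40.8
```

```bash
python3 - <<'E'
from h import *
from cell import observe,optics
go(.506,-.0915,.0235,0); print(observe()["width"],observe()["contact_force"])
f2=optics.grab_frame("scene"); b=f2["img"][80:260,110:350]
cv2.imwrite("pics/a2.png",cv2.resize(b[...,::-1],None,fx=3,fy=3,interpolation=cv2.INTER_CUBIC))
E
```

```text
t 4.3 P [ 0.5057 -0.0908  0.132 ] psi 0.001 turn 0.001 shift [0.0003 0.0007 0.1085]
0.45398300946298487 [ 0.34247611  0.06405973 -1.50847895]
```

View pics/a2.png

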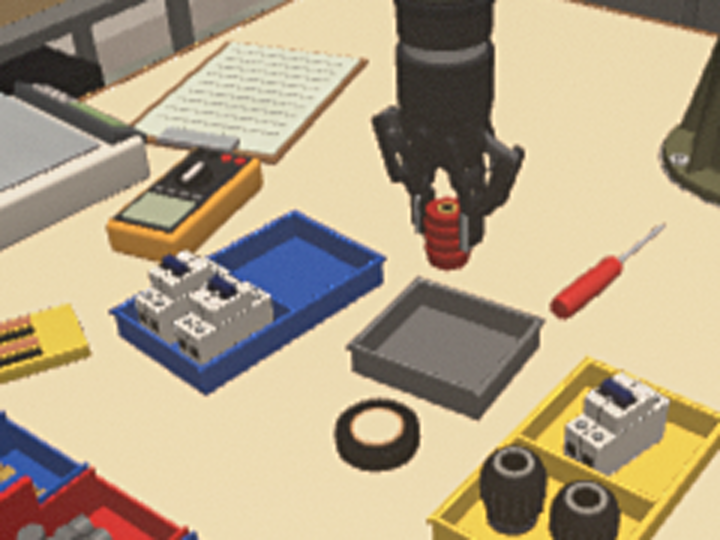

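The insulator is held upright at (447,235), above the grey tray (450,340). Lowering it in.

Emit:
move_arm(series=[[0,0,0,0,0,0.035,0.5],[0,0,0,0,0,0.035,0.5],[0,0,0,0,0,0.02,0.5],[0,0,0,0,0,0.01,0.5],[0,0,0,0,0,0.005,0.5],[0,0,0,0,0,0.002,0.5],[0,0,0,0,0,0.001,0.5],[0,0,0,0,0,0,0.5]])

```text
time_s: 5.15
position: [0.5064, -0.0914, 0.0242]
orientation: [1.0, -0.0, 0.001, 0.0]
contact_force: [0.3, -0.3, -1.5]
width: 0.458
gripper_force: 40.8
```

Emit:
move_arm(series=[[0,0,0,0,0,0.0005,0.5],[0,0,0,0,0,0.0005,0.5],[0,0,0,0,0,0.0005,0.5],[0,0,0,0,0,0,0.5]])

```text
time_s: 5.55
position: [0.5063, -0.0913, 0.0235]
orientation: [1.0, -0.0, 0.001, 0.0]
contact_force: [-4.2, 0.6, 12.3]
width: 0.461
gripper_force: 42.2
```

Emit:
move_arm(series=[[0,0,0,0,0,0,0.0],[0,0,0,0,0,0,-0.3],[0,0,0,0,0,0,-0.4],[0,0,0,0,0,0,-0.4],[0,0,0,0,0,-0.02,-0.4],[0,0,0,0,0,-0.04,-0.4],[0,0,0,0,0,-0.045,-0.4],[0,0,0.105,0,0,-0.01,-0.4],[0,0,0.105,0,0,0,-0.4],[0,0,0,0,0,0,-0.4]])

```text
time_s: 6.55
position: [0.5042, -0.0998, 0.1374]
orientation: [0.995, -0.099, 0.001, -0.003]
contact_force: [-0.6, -0.2, -0.4]
width: 0.7
gripper_force: 0.0
```

```bash
python3 -c "
from h import *
go(.5246,.0911,.14,-.21)"
```

```text
t 6.55 P [ 0.5042 -0.0998  0.1374] psi -0.198 turn 0.012 shift [-0.0198 -0.191  -0.0026]
```

Emit:
move_arm(series=[[0,0,0.012,0,0,0,-0.4],[0,0,0,-0.003,-0.03,0,-0.4],[0,0,0,-0.003,-0.032,0,-0.4],[0,0,0,-0.003,-0.032,0,-0.4],[0,0,0,-0.003,-0.032,0,-0.4],[0,0,0,-0.004,-0.032,0,-0.4],[0,0,0,-0.004,-0.033,0,-0.4],[0,0,0,0,0,0,-0.4],[0,0,0,0,0,0,-0.4]])

```text
time_s: 7.45
position: [0.4998, -0.0044, 0.1456]
orientation: [0.998, -0.035, 0.001, -0.047]
contact_force: [0.1, 0.0, 0.0]
width: 0.696
gripper_force: 0.0
```

```bash
python3 - <<'E'
from h import *
from cell import observe,optics
go(.5246,.0911,.031,-.21); print(observe()["width"],observe()["contact_force"])
f2=optics.grab_frame("scene"); b=f2["img"][100:300,210:400]
cv2.imwrite("pics/a3.png",cv2.resize(b[...,::-1],None,fx=3,fy=3,interpolation=cv2.INTER_CUBIC))
E
```

```text
t 7.45 P [ 0.4998 -0.0044  0.1456] psi -0.07 turn 0.14 shift [ 0.0043 -0.0986  0.1146]
0.6964470744510738 [0.14706162 0.03018569 0.01938465]
```

View pics/a3.png

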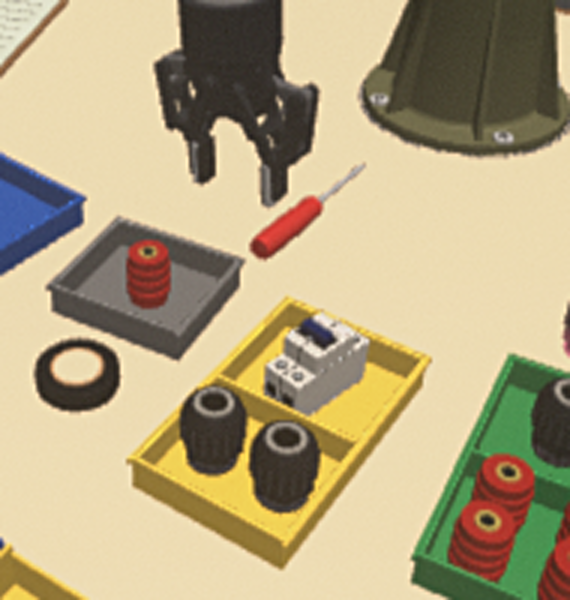

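The insulator stands upright in grey at (148,270). The arm stopped short and tilted, so I'm checking the joints.

```bash
python3 -c "
from cell import observe
import numpy as np
from scipy.spatial.transform import Rotation as R
s=observe();print(np.round(s['qpos'],3),np.round(s['joint_velocities'],3));r=R.from_quat(s['orientation']);print(r.as_matrix().round(3)); 
t=R.from_quat([np.cos(-.105),np.sin(-.105),0,0]); print((r.inv()*t).as_rotvec())"
```

```text
[-0.071  0.181 -0.425  0.966  0.093  3.141] [-0.013  0.004  0.     0.001  0.002  0.   ]
[[ 0.998 -0.07   0.006]
 [-0.07  -0.993  0.093]
 [-0.001 -0.093 -0.996]]
[-0.09288833  0.00718549  0.13963579]
```

Joint 6 is at its range limit: q6 = q1 + π − ψ. I'll take the tool half a turn back to mid-range and take out the tilt.

Emit:
move_arm(series=[[-0.093,0.007,-0.1,0,0,0,-0.4],[0,0,-0.145,0,0,0,-0.4],[0,0,-0.145,0,0,0,-0.4],[0,0,-0.145,0,0,0,-0.4],[0,0,-0.145,0,0,0,-0.4],[0,0,-0.145,0,0,0,-0.4],[0,0,-0.145,0,0,0,-0.4],[0,0,-0.145,0,0,0,-0.4],[0,0,-0.145,0,0,0,-0.4],[0,0,-0.145,0,0,0,-0.4]])

```text
time_s: 8.5
position: [0.4998, -0.0054, 0.1453]
orientation: [0.784, 0.621, 0.004, 0.003]
contact_force: [0.1, 0.1, 0.0]
width: 0.7
gripper_force: 0.0
```

Emit:
move_arm(series=[[0,0,-0.145,0,0,0,-0.4],[0,0,-0.145,0,0,0,-0.4],[0,0,-0.145,0,0,0,-0.4],[0,0,-0.145,0,0,0,-0.4],[0,0,-0.145,0,0,0,-0.4],[0,0,-0.145,0,0,0,-0.4],[0,0,-0.145,0,0,0,-0.4],[0,0,-0.145,0,0,0,-0.4],[0,0,-0.145,0,0,0,-0.4],[0,0,-0.145,0,0,0,-0.4]])

```text
time_s: 9.5
position: [0.4998, -0.0055, 0.1453]
orientation: [0.175, 0.984, 0.001, 0.005]
contact_force: [0.3, 0.1, -0.8]
width: 0.7
gripper_force: 0.0
```

```bash
cat >> h.py <<'E'
def tilt(psi):
    from cell import observe
    from scipy.spatial.transform import Rotation as R
    s=observe();print("rotvec",(R.from_quat(s["orientation"]).inv()*R.from_quat([np.cos(psi/2),np.sin(psi/2),0,0])).as_rotvec().round(3),"q",np.round(s["qpos"],2))
E
python3 -c "
from h import *
go(.5246,.0911,.031,np.pi-.21);tilt(np.pi-.21)"
```

```text
t 9.5 P [ 0.4998 -0.0055  0.1453] psi 2.789 turn -0.143 shift [-0.0041  0.0996  0.1143]
rotvec [ 0.003  0.01  -0.143] q [-0.01  0.17 -0.43  0.96  0.    0.34]
```

Emit:
move_arm(series=[[0.003,0.01,-0.143,0,0,0,-0.4],[0,0,0,-0.001,0.033,0,-0.4],[0,0,0,-0.001,0.033,0,-0.4],[0,0,0,-0.002,0.034,0,-0.4],[0,0,0,0,0,0,-0.4],[0,0,0,0,0,0,-0.4]])

```text
time_s: 10.1
position: [0.5249, 0.092, 0.1452]
orientation: [0.107, 0.994, -0.0, -0.0]
contact_force: [-0.3, 0.3, 0.0]
width: 0.701
gripper_force: 0.0
```

```bash
python3 - <<'E'
from h import *
from cell import optics
go(.5246,.0911,.031,np.pi-.21);tilt(np.pi-.21)
f2=optics.grab_frame("scene"); b=f2["img"][100:300,210:400]
cv2.imwrite("pics/a4.png",cv2.resize(b[...,::-1],None,fx=3,fy=3,interpolation=cv2.INTER_CUBIC))
E
```

```text
t 10.1 P [0.5249 0.092  0.1452] psi 2.928 turn -0.004 shift [ 0.0002 -0.0009  0.1142]
rotvec [-0.    -0.    -0.004] q [ 0.17  0.24 -0.35  0.98 -0.    0.39]
```

View pics/a4.png

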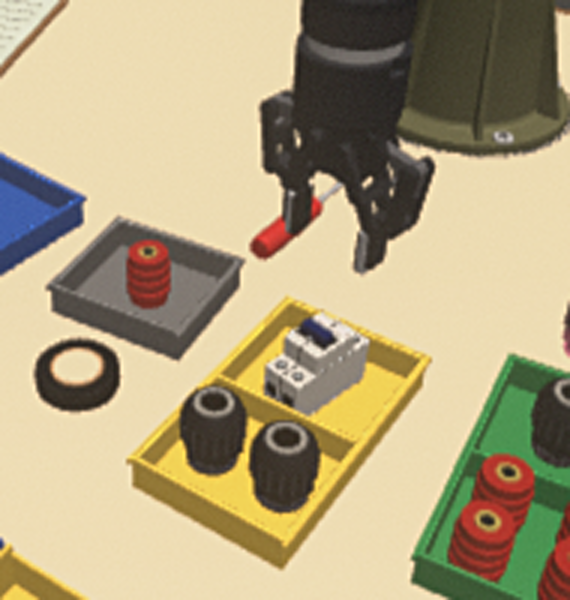

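The fingers, at (295,220) and (365,255), straddle the breaker and line up with its width. Descending and gripping.

Emit:
move_arm(series=[[0,0,0,0,0,0.035,-0.4],[0,0,0,0,0,0.035,-0.4],[0,0,0,0,0,0.03,-0.4],[0,0,0,0,0,0.012,-0.4],[0,0,0,0,0,0,-0.4],[0,0,0,0,0,0,0.5],[0,0,0,0,0,0,0.5],[0,0,0,0,0,0,0.5],[0,0,0,0,0,0,0.5],[0,0,0,0,0,0,0.5]])

```text
time_s: 11.15
position: [0.5265, 0.0921, 0.0352]
orientation: [0.107, 0.994, 0.0, 0.002]
contact_force: [-1.5, -0.7, 7.5]
width: 0.419
gripper_force: 40.9
```

Emit:
move_arm(series=[[0,0,0,0,0,0,0.5],[0,0,0,0,0,0,0.5],[0,0,0,0,0,0,0.5]])

```text
time_s: 11.45
position: [0.5265, 0.0921, 0.0352]
orientation: [0.107, 0.994, 0.0, 0.002]
contact_force: [-0.6, -0.3, 6.6]
width: 0.416
gripper_force: 40.9
```

Emit:
move_arm(series=[[0,0,0,0,0,-0.01,0.5],[0,0,0,0,0,-0.03,0.5],[0,0,0,0,0,-0.04,0.5],[0,0,0,0,0,-0.03,0.5],[0,0,-0.107,0,0,0,0.5],[0,0,0,0,0,0,0.5]])

```text
time_s: 12.05
position: [0.5255, 0.0923, 0.145]
orientation: [0.053, 0.999, 0.0, 0.001]
contact_force: [0.7, 0.1, -2.8]
width: 0.42
gripper_force: 40.7
```

```bash
python3 -c "
from h import *
go(.496,-.284,.04,np.pi-.1065);tilt(np.pi-.1065)"
```

```text
t 12.05 P [0.5255 0.0923 0.145 ] psi 3.035 turn -0.0 shift [-0.0107 -0.3773  0.105 ]
rotvec [ 0.001  0.002 -0.   ] q [ 0.17  0.24 -0.35  0.98  0.    0.28]
```

Emit:
move_arm(series=[[0,0,0,-0.001,-0.025,0,0.5],[0,0,0,-0.001,-0.04,0,0.5],[0,0,0,-0.001,-0.04,0,0.5],[0,0,0,-0.001,-0.04,0,0.5],[0,0,0,-0.001,-0.04,0,0.5],[0,0,0,-0.001,-0.04,0,0.5],[0,0,0,-0.001,-0.04,0,0.5],[0,0,0,-0.001,-0.04,0,0.5],[0,0,0,-0.001,-0.04,0,0.5],[0,0,0,-0.001,-0.032,0,0.5]])

```text
time_s: 13.05
position: [0.4931, -0.2854, 0.1425]
orientation: [0.056, 0.998, 0.0, -0.001]
contact_force: [0.6, -0.3, -2.8]
width: 0.417
gripper_force: 40.9
```

Emit:
move_arm(series=[[0,0,0,0,0,0.03,0.5],[0,0,0,0,0,0,0.5],[0,0,0,0,0,0,0.5]])

```text
time_s: 13.35
position: [0.4929, -0.2828, 0.1123]
orientation: [0.054, 0.999, 0.001, -0.002]
contact_force: [0.4, 0.1, -1.6]
width: 0.412
gripper_force: 40.9
```

```bash
python3 - <<'E'
from h import *
from cell import optics
go(.496,-.284,.0355,np.pi-.1065);tilt(np.pi-.1065)
f2=optics.grab_frame("scene"); b=f2["img"][80:260,110:320]
cv2.imwrite("pics/a5.png",cv2.resize(b[...,::-1],None,fx=3,fy=3,interpolation=cv2.INTER_CUBIC))
E
```

```text
t 13.35 P [ 0.4929 -0.2828  0.1123] psi 3.033 turn -0.002 shift [-0.0032 -0.0009  0.0768]
rotvec [ 0.002 -0.003 -0.002] q [-0.52  0.33 -0.3   0.94  0.   -0.41]
```

View pics/a5.png

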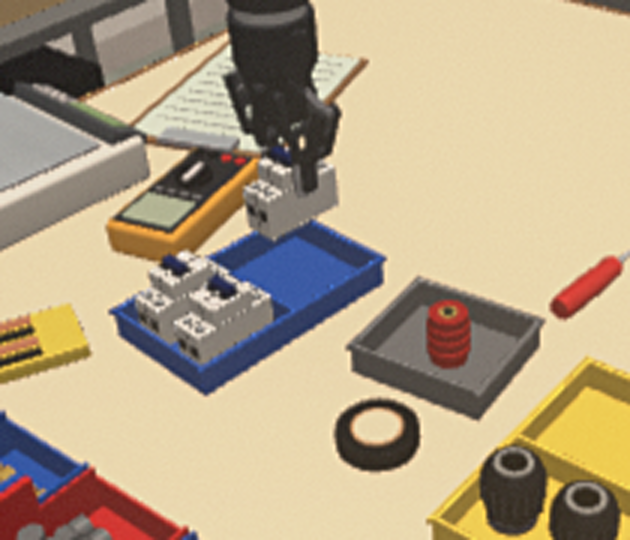

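The breaker is held level, in line with the blue tray, at (290,200). Lowering it.

Emit:
move_arm(series=[[0,0,0,-0.003,-0.001,0.02,0.5],[0,0,0,0,0,0.03,0.5],[0,0,0,0,0,0.015,0.5],[0,0,0,0,0,0.008,0.5],[0,0,0,0,0,0.002,0.5],[0,0,0,0,0,0.001,0.5],[0,0,0,0,0,0,0.5]])

```text
time_s: 14.1
position: [0.4982, -0.2854, 0.0385]
orientation: [0.054, 0.999, -0.0, 0.001]
contact_force: [-0.2, -0.5, -1.9]
width: 0.416
gripper_force: 40.9
```

Emit:
move_arm(series=[[0,0,0,0,0,0.0005,0.5],[0,0,0,0,0,0.0005,0.5],[0,0,0,0,0,0,0.5]])

```text
time_s: 14.4
position: [0.4975, -0.2853, 0.0367]
orientation: [0.054, 0.999, -0.0, 0.0]
contact_force: [0.9, 0.1, -2.1]
width: 0.418
gripper_force: 40.9
```

Emit:
move_arm(series=[[0,0,0,0,0,0.0005,0.5],[0,0,0,0,0,0.0005,0.5],[0,0,0,0,0,0.0005,0.5],[0,0,0,0,0,0.0003,0.5],[0,0,0,0,0,0,0.5],[0,0,0,0,0,0,0.5]])

```text
time_s: 15.0
position: [0.4973, -0.2852, 0.0352]
orientation: [0.054, 0.999, 0.0, 0.0]
contact_force: [-2.9, 2.6, 5.6]
width: 0.419
gripper_force: 42.0
```

Emit:
move_arm(series=[[0,0,0,0,0,0,0.1],[0,0,0,0,0,0,-0.2],[0,0,0,0,0,0,-0.4],[0,0,0,0,0,0,-0.4],[0,0,0,0,0,-0.015,-0.4],[0,0,0,0,0,-0.03,-0.4],[0,0,0,0,0,-0.04,-0.4],[0,0,0,0,0,-0.04,-0.4],[0,0,0.14,0,0,0,-0.4],[0,0,0.14,0,0,0,-0.4]])

```text
time_s: 16.0
position: [0.4985, -0.2858, 0.1615]
orientation: [0.195, 0.981, -0.0, 0.002]
contact_force: [0.2, -0.0, -0.3]
width: 0.702
gripper_force: 0.0
```

Emit:
move_arm(series=[[0,0,0.14,0,0,0,-0.4],[0,0,0.14,0,0,0,-0.4],[0,0,0.135,0,0,0,-0.4],[0,0,0,0,0,0,-0.4]])

```text
time_s: 16.4
position: [0.4973, -0.2852, 0.1595]
orientation: [0.391, 0.92, 0.0, 0.0]
contact_force: [0.1, -0.1, 0.4]
width: 0.698
gripper_force: 0.0
```

```bash
python3 -c "
from h import *
go(.473,.2743,.15,2.34);tilt(2.34)"
```

```text
t 16.4 P [ 0.4973 -0.2852  0.1595] psi 2.339 turn -0.001 shift [0.4189 0.3717 0.0095]
rotvec [ 0.     0.    -0.001] q [-0.52  0.3  -0.23  1.04  0.    0.28]
```

Emit:
move_arm(series=[[0,0,0,0.015,0.013,0,-0.4],[0,0,0,0.03,0.0266,0,-0.4],[0,0,0,0.03,0.0266,0,-0.4],[0,0,0,0.03,0.0266,0,-0.4],[0,0,0,0.03,0.0266,0,-0.4],[0,0,0,0.03,0.0266,0,-0.4],[0,0,0,0.03,0.0266,0,-0.4],[0,0,0,0.03,0.0266,0,-0.4],[0,0,0,0.03,0.0266,0,-0.4],[0,0,0,0.03,0.0266,0,-0.4]])

```text
time_s: 17.4
position: [0.4797, 0.0974, 0.1597]
orientation: [0.389, 0.921, 0.0, 0.0]
contact_force: [1.4, 0.2, 0.5]
width: 0.702
gripper_force: 0.0
```

Emit:
move_arm(series=[[0,0,0,0.03,0.0266,0,-0.4],[0,0,0,0.03,0.0266,0,-0.4],[0,0,0,0.03,0.0266,0,-0.4],[0,0,0,0.03,0.0266,0,-0.4],[0,0,0,0.014,0.0129,0,-0.4],[0,0,0,0,0,0,-0.4],[0,0,0,0,0,0,-0.4]])

```text
time_s: 18.1
position: [0.4725, 0.2747, 0.1594]
orientation: [0.389, 0.921, -0.0, -0.0]
contact_force: [0.2, -0.7, 0.3]
width: 0.699
gripper_force: 0.0
```

```bash
python3 - <<'E'
from h import *
from cell import optics
go(.473,.2743,.024,2.34);tilt(2.34)
a=optics.grab_frame("scene")["img"][110:310,270:470];b=optics.grab_frame("top")["img"][130:250,290:390]
b=cv2.resize(b,(200,240))[:200]
cv2.imwrite("pics/a6.png",cv2.resize(np.hstack([a,b])[...,::-1],None,fx=2,fy=2,interpolation=cv2.INTER_CUBIC))
E
```

```text
t 18.1 P [0.4725 0.2747 0.1594] psi 2.342 turn 0.002 shift [-6.000e-04  1.000e-04  1.354e-01]
rotvec [-0.001  0.     0.002] q [ 0.53  0.25 -0.29  1.02 -0.    1.33]
```

View pics/a6.png

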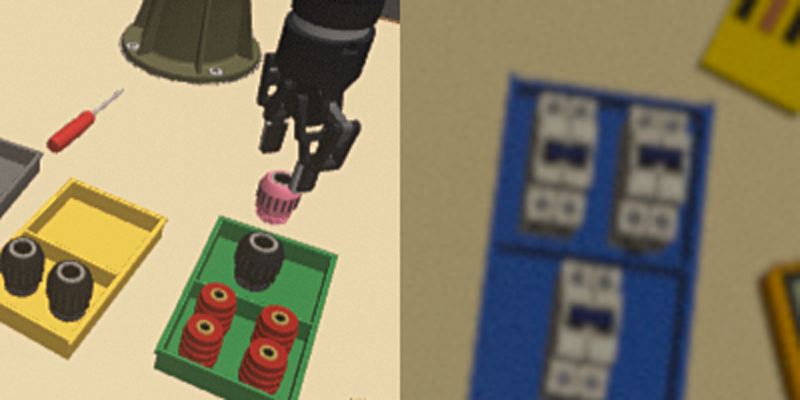

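The breaker sits in the middle of the blue tray's front compartment at (588,320). The gripper is above the black gland (262,245), not the pink one (278,197). Checking the alignment numerically before I descend.

```bash
python3 - <<'E'
from h import *
from fit2 import dist
for P in([.473,.2743,.064],[.4725,.2747,.167]):
    print(((dist(sce,proj(sce,P),.042)[0]-[270,110])*2).round(0))
E
```

```text
[262. 240.]
[286. 168.]
```

Emit:
move_arm(series=[[0,0,0,0,0,0,-0.6],[0,0,0,0,0,0.03,-0.6],[0,0,0,0,0,0.04,-0.6],[0,0,0,0,0,0.035,-0.6],[0,0,0,0,0,0.022,-0.6],[0,0,0,0,0,0.011,-0.6],[0,0,0,0,0,0,-0.6]])

```text
time_s: 18.9
position: [0.4726, 0.2733, 0.0205]
orientation: [0.391, 0.92, -0.001, -0.001]
contact_force: [-1.3, -0.5, 0.2]
width: 0.802
gripper_force: 0.0
```

Emit:
move_arm(series=[[0,0,0,0,0,0,0.3],[0,0,0,0,0,0,0.3],[0,0,0,0,0,0,0.3],[0,0,0,0,0,0,0.3],[0,0,0,0,0,0,0.3],[0,0,0,0,0,0,0.3],[0,0,0,0,0,0,0.3]])

```text
time_s: 19.6
position: [0.4748, 0.2751, 0.0233]
orientation: [0.391, 0.921, 0.001, 0.001]
contact_force: [-1.1, -1.2, 6.5]
width: 0.571
gripper_force: 41.9
```

Emit:
move_arm(series=[[0,0,0,0,0,-0.01,0.3],[0,0,0,0,0,-0.03,0.3],[0,0,0,0,0,-0.04,0.3],[0,0,0,0,0,-0.03,0.3],[0,0,0,0,0,0,0.3]])

```text
time_s: 20.1
position: [0.4762, 0.2762, 0.137]
orientation: [0.391, 0.921, 0.003, 0.002]
contact_force: [0.3, 0.3, -1.2]
width: 0.571
gripper_force: 41.7
```

```bash
python3 -c "
from h import *
go(.5247,.0982,.0235,2.34);tilt(2.34)"
```

```text
t 20.1 P [0.4762 0.2762 0.137 ] psi 2.339 turn -0.001 shift [-0.1616 -0.089   0.1135]
rotvec [ 0.008  0.002 -0.001] q [ 0.53  0.27 -0.33  0.96  0.    1.33]
```

Emit:
move_arm(series=[[0,0,0,-0.02,-0.011,0,0.3],[0,0,0,-0.036,-0.02,0,0.3],[0,0,0,-0.036,-0.02,0,0.3],[0,0,0,-0.036,-0.02,0,0.3],[0,0,0,-0.034,-0.018,0,0.3],[0,0,0,0,0,0.04,0.3],[0,0,0,0,0,0,0.3],[0,0,0,0,0,0,0.3],[0,0,0,0,0,0,0.3]])

```text
time_s: 21.0
position: [0.5223, 0.0968, 0.0927]
orientation: [0.39, 0.921, 0.0, 0.0]
contact_force: [0.2, 0.6, -0.7]
width: 0.571
gripper_force: 42.0
```

```bash
python3 - <<'E'
from h import *
from cell import optics
go(.5247,.0982,.0235,2.34);tilt(2.34)
b=optics.grab_frame("scene")["img"][100:300,210:400]
cv2.imwrite("pics/a7.png",cv2.resize(b[...,::-1],None,fx=3,fy=3,interpolation=cv2.INTER_CUBIC))
E
```

```text
t 21.0 P [0.5223 0.0968 0.0927] psi 2.34 turn 0.0 shift [-0.0007  0.0027  0.0692]
rotvec [0.001 0.    0.   ] q [ 0.18  0.28 -0.42  0.87  0.    0.98]
```

View pics/a7.png

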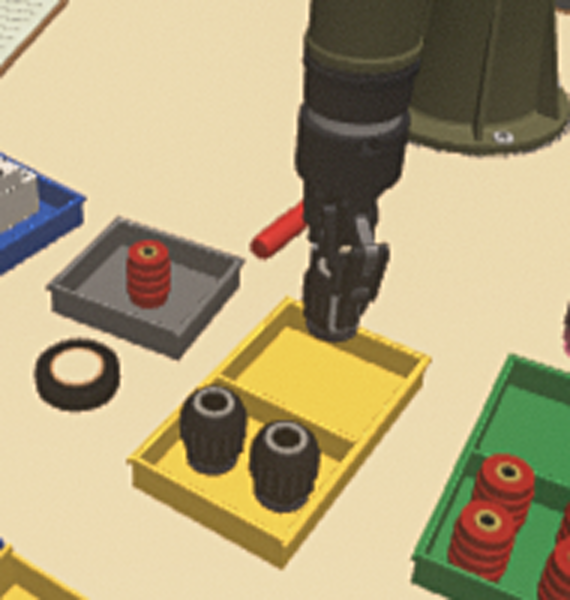

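The gland is held upright at (335,300), over the yellow front compartment. Lowering it.

Emit:
move_arm(series=[[0,0,0,-0.001,0.003,0.02,0.3],[0,0,0,0,0,0.025,0.3],[0,0,0,0,0,0.013,0.3],[0,0,0,0,0,0.006,0.3],[0,0,0,0,0,0.003,0.3],[0,0,0,0,0,0.001,0.3],[0,0,0,0,0,0,0.3]])

```text
time_s: 21.75
position: [0.5255, 0.0976, 0.0244]
orientation: [0.391, 0.921, 0.0, 0.001]
contact_force: [0.2, -0.4, -0.3]
width: 0.574
gripper_force: 42.0
```

Emit:
move_arm(series=[[0,0,0,0,0,0.0005,0.3],[0,0,0,0,0,0.0005,0.3],[0,0,0,0,0,0,0.3]])

```text
time_s: 22.05
position: [0.5254, 0.0975, 0.0233]
orientation: [0.391, 0.921, 0.0, 0.001]
contact_force: [-1.0, 0.1, 3.2]
width: 0.573
gripper_force: 42.5
```

Emit:
move_arm(series=[[0,0,0,0,0,0,0.0],[0,0,0,0,0,0,-0.4],[0,0,0,0,0,0,-0.5],[0,0,0,0,0,0,-0.5],[0,0,0,0,0,0,-0.5],[0,0,0,0,0,-0.02,-0.5],[0,0,0,0,0,-0.03,-0.5],[0,0,0,0,0,-0.04,-0.5],[0,0,0,0,0,-0.03,-0.5],[0,0,0,0,0,0,-0.5]])

```text
time_s: 23.05
position: [0.528, 0.098, 0.1471]
orientation: [0.391, 0.921, 0.002, 0.003]
contact_force: [1.1, 0.3, 0.6]
width: 0.749
gripper_force: 0.0
```

```bash
python3 -c "
from h import *
go(.506,-.0913,.021,2.34);tilt(2.34)"
```

```text
t 23.05 P [0.528  0.098  0.1471] psi 2.339 turn -0.001 shift [-0.1207 -0.1475  0.1261]
rotvec [ 0.007  0.004 -0.001] q [ 0.18  0.24 -0.34  0.98  0.    0.99]
```

Emit:
move_arm(series=[[0,0,0,-0.015,-0.018,0,-0.5],[0,0,0,-0.026,-0.032,0,-0.4],[0,0,0,-0.026,-0.032,0,-0.4],[0,0,0,-0.026,-0.032,0,-0.4],[0,0,0,-0.027,-0.033,0,-0.4],[0,0,0,0,0,0,-0.4],[0,0,0,0,0,0,-0.4],[0,0,0,0,0,0,-0.4]])

```text
time_s: 23.85
position: [0.5023, -0.0903, 0.142]
orientation: [0.39, 0.921, 0.0, -0.0]
contact_force: [-0.4, 1.1, 1.1]
width: 0.695
gripper_force: 0.0
```

```bash
python3 -c "
from h import *
go(.506,-.0913,.021,2.34);tilt(2.34)"
```

```text
t 23.85 P [ 0.5023 -0.0903  0.142 ] psi 2.34 turn -0.0 shift [-0.0033  0.002   0.121 ]
rotvec [ 0.    -0.001 -0.   ] q [-0.18  0.2  -0.4   0.97  0.    0.62]
```

Emit:
move_arm(series=[[0,0,0,-0.003,0.002,0.03,-0.4],[0,0,0,0,0,0.04,-0.4],[0,0,0,0,0,0.03,-0.4],[0,0,0,0,0,0.02,-0.4],[0,0,0,0,0,0,-0.4],[0,0,0,0,0,0,-0.4],[0,0,0,0,0,0,0.5],[0,0,0,0,0,0,0.5],[0,0,0,0,0,0,0.5],[0,0,0,0,0,0,0.5]])

```text
time_s: 24.85
position: [0.5076, -0.0917, 0.0243]
orientation: [0.391, 0.921, 0.001, 0.001]
contact_force: [-1.2, 2.0, 7.6]
width: 0.455
gripper_force: 40.6
```

Emit:
move_arm(series=[[0,0,0,0,0,0,0.5],[0,0,0,0,0,0,0.5],[0,0,0,0,0,0,0.5]])

```text
time_s: 25.15
position: [0.5076, -0.0917, 0.0243]
orientation: [0.391, 0.921, 0.001, 0.001]
contact_force: [-1.4, 2.1, 7.5]
width: 0.457
gripper_force: 40.6
```

Emit:
move_arm(series=[[0,0,0,0,0,-0.01,0.5],[0,0,0,0,0,-0.03,0.5],[0,0,0,0,0,-0.04,0.5],[0,0,0,0,0,-0.03,0.5],[0,0,0,0,0,0,0.5],[0,0,0,0,0,0,0.5]])

```text
time_s: 25.75
position: [0.5066, -0.092, 0.1336]
orientation: [0.391, 0.921, 0.0, 0.001]
contact_force: [-0.1, -0.5, -1.2]
width: 0.457
gripper_force: 40.5
```

```bash
python3 -c "
from h import *
go(.4775,.2861,.0235,2.34);tilt(2.34)"
```

```text
t 25.75 P [ 0.5066 -0.092   0.1336] psi 2.339 turn -0.001 shift [0.2918 0.2421 0.1101]
rotvec [ 0.001  0.002 -0.001] q [-0.18  0.22 -0.41  0.95  0.    0.62]
```

Emit:
move_arm(series=[[0,0,0,0.02,0.0166,0,0.5],[0,0,0,0.032,0.0265,0,0.5],[0,0,0,0.032,0.0265,0,0.5],[0,0,0,0.032,0.0265,0,0.5],[0,0,0,0.032,0.0265,0,0.5],[0,0,0,0.032,0.0265,0,0.5],[0,0,0,0.032,0.0265,0,0.5],[0,0,0,0.032,0.0265,0,0.5],[0,0,0,0.032,0.0265,0,0.5],[0,0,0,0.016,0.0135,0,0.5]])

```text
time_s: 26.75
position: [0.4756, 0.2889, 0.1309]
orientation: [0.389, 0.921, -0.001, -0.001]
contact_force: [1.2, 0.1, -0.5]
width: 0.46
gripper_force: 40.7
```

Emit:
move_arm(series=[[0,0,0,0,0,0.03,0.5],[0,0,0,0,0,0,0.5],[0,0,0,0,0,0,0.5]])

```text
time_s: 27.05
position: [0.4755, 0.2852, 0.1011]
orientation: [0.391, 0.921, -0.002, -0.001]
contact_force: [0.0, -0.8, -1.3]
width: 0.455
gripper_force: 40.7
```

```bash
python3 - <<'E'
from h import *
from cell import optics
go(.4775,.2861,.0243,2.34);tilt(2.34)
b=optics.grab_frame("scene")["img"][110:310,270:470]
cv2.imwrite("pics/a8.png",cv2.resize(b[...,::-1],None,fx=3,fy=3,interpolation=cv2.INTER_CUBIC))
E
```

```text
t 27.05 P [0.4755 0.2852 0.1011] psi 2.339 turn -0.001 shift [-0.0008  0.0021  0.0768]
rotvec [-0.004 -0.001 -0.001] q [ 0.54  0.32 -0.35  0.91 -0.    1.34]
```

View pics/a8.png

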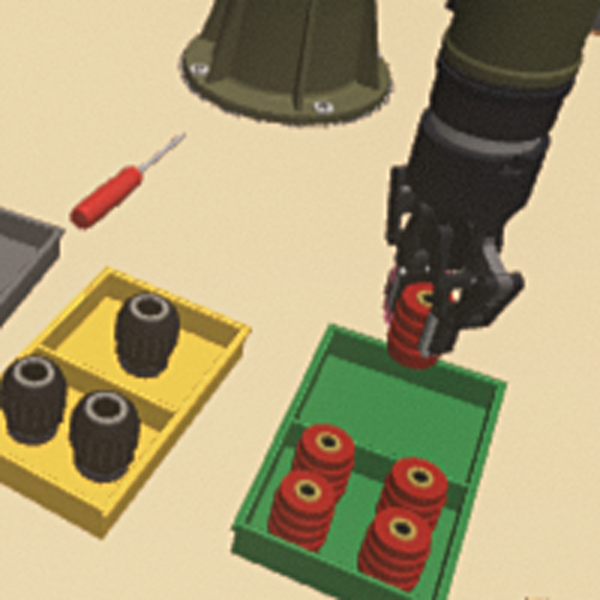

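The gland stands upright in the yellow tray at (147,335). The insulator is held upright over the green one at (412,325). Lowering it.

Emit:
move_arm(series=[[0,0,0,0,0.001,0.025,0.5],[0,0,0,0,0,0.025,0.5],[0,0,0,0,0,0.013,0.5],[0,0,0,0,0,0.007,0.5],[0,0,0,0,0,0.003,0.5],[0,0,0,0,0,0.002,0.5],[0,0,0,0,0,0,0.5],[0,0,0,0,0,0,0.5]])

```text
time_s: 27.9
position: [0.4785, 0.2875, 0.0284]
orientation: [0.391, 0.921, 0.001, 0.0]
contact_force: [-0.0, 0.3, -0.9]
width: 0.457
gripper_force: 40.7
```

Emit:
move_arm(series=[[0,0,0,0,0,0.0005,0.5],[0,0,0,0,0,0.0005,0.5],[0,0,0,0,0,0,0.5],[0,0,0,0,0,0,0.5]])

```text
time_s: 28.3
position: [0.478, 0.2872, 0.0267]
orientation: [0.391, 0.921, 0.0, 0.0]
contact_force: [-0.1, 0.6, -1.4]
width: 0.454
gripper_force: 40.7
```

Emit:
move_arm(series=[[0,0,0,0,0,0.001,0.5],[0,0,0,0,0,0.0005,0.5],[0,0,0,0,0,0.0005,0.5],[0,0,0,0,0,0,0.5],[0,0,0,0,0,0,0.5]])

```text
time_s: 28.8
position: [0.478, 0.2872, 0.0246]
orientation: [0.391, 0.921, 0.0, 0.0]
contact_force: [0.6, -0.1, -1.4]
width: 0.456
gripper_force: 40.7
```

Emit:
move_arm(series=[[0,0,0,0,0,0.0005,0.5],[0,0,0,0,0,0.0005,0.5],[0,0,0,0,0,0.0003,0.5],[0,0,0,0,0,0,0.5],[0,0,0,0,0,0,0.5]])

```text
time_s: 29.3
position: [0.478, 0.2873, 0.0242]
orientation: [0.391, 0.921, 0.0, 0.0]
contact_force: [-2.4, -0.9, 7.2]
width: 0.453
gripper_force: 41.4
```

Emit:
move_arm(series=[[0,0,0,0,0,0,0.1],[0,0,0,0,0,0,-0.3],[0,0,0,0,0,0,-0.4],[0,0,0,0,0,0,-0.4],[0,0,0,0,0,0,-0.4],[0,0,0,0,0,-0.02,-0.4],[0,0,0,0,0,-0.03,-0.4],[0,0,0,0,0,-0.04,-0.4],[0,0,0,0,0,-0.04,-0.4],[0,0,0,0,0,-0.04,-0.4]])

```text
time_s: 30.3
position: [0.4777, 0.287, 0.1948]
orientation: [0.391, 0.921, 0.0, 0.0]
contact_force: [2.1, 0.2, 0.4]
width: 0.699
gripper_force: 0.0
```

Emit:
move_arm(series=[[0,0,0,0.02,0.02,0,-0.4],[0,0,0,0.03,0.029,0,-0.4],[0,0,0,0.03,0.029,0,-0.4],[0,0,0,0.03,0.029,0,-0.4],[0,0,0,0.03,0.029,0,-0.4],[0,0,0,0.015,0.015,0,-0.4],[0,0,0,0,0,0,-0.4]])

```text
time_s: 31.0
position: [0.4781, 0.5065, 0.1923]
orientation: [0.389, 0.921, 0.0, -0.0]
contact_force: [0.5, -0.1, 0.2]
width: 0.7
gripper_force: 0.0
```

```bash
python3 - <<'E'
from h import *
from cell import optics
b=optics.grab_frame("top")["img"][125:255,80:400]; a=optics.grab_frame("scene")["img"][110:320,120:440]
cv2.imwrite("pics/a9.png",cv2.resize(np.vstack([b,a[:110]])[...,::-1],None,fx=2.48,fy=2.48,interpolation=cv2.INTER_CUBIC))
E
```

```text
(no output)
```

View pics/a9.png

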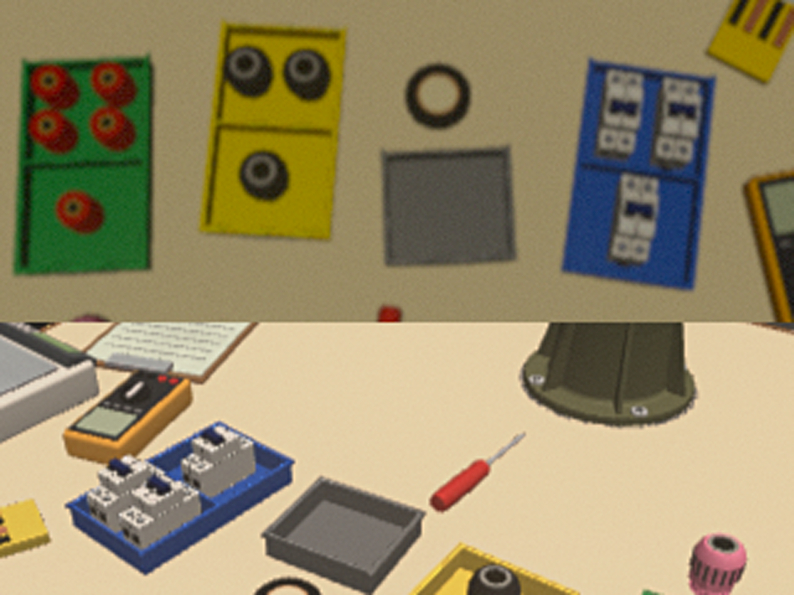

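The top view shows everything placed and centred: the insulator in green at (80,212), the gland in yellow at (264,177) and the breaker in blue at (633,220). The grey tray is empty, and the tape, multimeter and pink gland haven't moved. Handing in.

```bash
python3 -c "
from cell import env
print(env.finish_job())"
```

```text
the job is handed in; nothing more can be done
None
```

I moved the breaker to the blue tray, the gland to the yellow and the insulator to the green. Each stands upright and centred in the front compartment, and the job was handed in at about 31 s; the hand-in call returned no verdict.

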